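# Feel whether the upturned pots are dry

## Robot

A 6-joint arm with a two-finger parallel gripper is mounted at the origin on the work surface. World frame = base frame: x ahead of the robot, y to its left, z up, the work surface at z = 0. Lengths are in mm, angles in rad, forces in N, time in s.
With the tool pointing down it reaches from about 350 to 875 mm from the base axis. Payload 4.2 kg.
Tool frame: the origin (TCP) lies at the very end of the fingers, on their centre line; the grasp point (between the pads) lies 19 mm behind it; z points along the fingers, y is the line along which they close (so a half turn about z gives the same grasp; the last joint's range is limited). The gripper opens to 85 mm and grips with 20 to 120 N. Pads are 22 mm wide; open, the fingers measure 114 mm over their backs; the gripper's body (76 mm by 85 mm) begins 54 mm behind the grasp point. The pads swing forward as they close: fully open they stand 13 mm farther back than shut.
Start: joints at [-1, 0.385, 0.008, 0, -1.194, -0.259], TCP at [191.748, -594.838, 231.312] pointing down, gripper open.
Joint ranges: [-3.14, 3.14], [-1.21, 2.06], [-1.07, 1.41], [-3.16, 2.05], [-2.99, -0.16], [-3.1, 3.1]. Speed limits (rad/s): [2.79, 2.79, 3.14, 3.14, 3.14, 3.14].

## Interface

Orientations are given as a unit quaternion [x, y, z, w].
In Python, from bench import arm gives the robot as it stands.
- The arm moves only by the tool servo_tool, never from a script. Its argument "rows" is a list that holds one entry, the list of rows, each a list of 7 numbers: the finger opening in mm, from 0 to 85.4, then the shift along the tool's x, y, z in mm, then the turn, a rotation vector about the tool's x, y, z in rad. A call has 1 to 10 rows; each row is the pose to reach, as a shift and turn from the pose commanded when the call began, along the tool's axes at that moment; what a row does not reach only later rows make up. A row lasts 1/8 s, in which the tool goes at most 62.5 mm and 10.7 degrees, less where a joint would pass 70% of its speed; a pose out of reach is approached as far as the arm can. A call with a gripper value outside its range is refused whole. The fingers move at their own pace and stop on an object; the grip force is fixed at half the most. Time passes only in rows, so rows that repeat a pose let the fingers close. It gives the time, the measured TCP pose, the force, the opening and the grip force at its end, in the units of the state.
- arm.read_state(): the state, without advancing time (a new reading comes with each control period).
- arm.get_image(name): name is "side" or "top"; returns the picture (420x560x3 uint8, red, green, blue); there is no depth.
- arm.camera_params(name): a dict with "intrinsics" (3x3 intrinsics, pixels), "D" ([k1, k2, p1, p2, k3] as OpenCV has them; the pictures are not rectified), "R" (3x3) and "t" (3): a world point X has camera coordinates R X + t. Camera axes: x right, y down, z forward; pixel columns grow to the right and rows downward; lengths in mm; the calibration is good to about 2 mm. A picture is of the moment at which its call begins. camera_params takes no time and is no camera call.
- arm.job_done(): hands the job in; it is judged then, once.
The state is a dict: "clock": time; "joints": joint angles; "joint_vel": joint speeds; "joint_efforts": joint torques, N m; "position": TCP position; "ee_rot": TCP orientation; "contact_force": force on the tool from outside, world axes, zero at the start; "wrist_torque": the same for the moment, N m; "gripper_width": finger opening in mm; "grasp_force": force on a finger pad.
Only numpy, scipy, OpenCV 4.12 (cv2) and the standard library are available. Lean on these libraries where they do the work, as an engineer would, in place of code of your own. Each camera call takes 0.05 s, during which the arm holds its last target. There are 200 camera calls.

## Task

On the drying board two of the pots stand upside down so that their bases can dry. Feel whether they are leather-hard: with the fingertips press the middle of the wider one's base lightly, so that the clay only just gives (a millimetre or two), and rest there for about a second, then do the same on the narrower one, without denting the soft clay or shifting, tipping or lifting either pot. Do not touch the upright pots, the little tumbler or the jar of slip, and finish with the hand drawn well clear above the pots.

Things in the scene. Friction and masses are not known exactly. Their poses are not given: they have to be found in the camera images.
- ware_board: Wooden drying board lying on the table, 300 mm (its x) by 640 mm (its y), 25 mm thick, fixed; origin at the centre of its underside. The four pots stand in a row along its y, about 145 mm apart, in any order.
- wide_upturned: Brown clay pot standing upside down, 116 mm in diameter, 70 mm tall, loose, about 0.4 kg; origin at the centre of its underside (its rim, on the board), z up.
- wide_upturned_middle (a point): The spot to touch: centre of the upper face of that pot's base, which now faces up: a flat disc 81 mm in diameter, sunk 3 mm inside a rigid foot ring 5 mm wide (92 mm across) that stands around it. z up. It moves with the disc.
- wide_upturned_base (a joint): How far the thin, still soft base is pressed in, m: 0 untouched. It gives like a stiff spring: it starts to yield at about 1 N, then about 1.5 N per mm, and springs back. A light touch is 1 to 3 mm; beyond 5 mm (about 8 N) the clay would be dented.
- narrow_upturned: Brown clay pot standing upside down, 90 mm in diameter, 85 mm tall, loose, about 0.4 kg; origin at the centre of its underside (its rim, on the board), z up.
- narrow_upturned_middle (a point): The spot to touch: centre of the upper face of that pot's base, which now faces up: a flat disc 63 mm in diameter, sunk 3 mm inside a rigid foot ring 5 mm wide (74 mm across) that stands around it. z up. It moves with the disc.
- narrow_upturned_base (a joint): How far the thin, still soft base is pressed in, m: 0 untouched. It gives like a stiff spring: it starts to yield at about 1 N, then about 1.5 N per mm, and springs back. A light touch is 1 to 3 mm; beyond 5 mm (about 8 N) the clay would be dented.
- wide_upright: Like the wide upturned pot but standing mouth up, open, 116 mm in diameter, 70 mm tall, loose; origin at the centre of its underside. Leave alone.
- narrow_upright: Like the narrow upturned pot but standing mouth up, open, 90 mm in diameter, 85 mm tall, loose; origin at the centre of its underside. Leave alone.
- tumbler: Small clay tumbler, 48 mm across, 55 mm tall, open, loose, standing on the board's near edge; origin at the centre of its underside. Leave alone.
- slip_jar: Closed grey jar with a white cap, 68 mm in diameter, 90 mm tall, loose, on the table beyond the board; origin at the centre of its underside. Leave alone.

How it is judged (in metres and radians):
On the way, in this order (a step that is already met when the one before it is completed fails the run):
1. the fingertips rest on the middle of the wide upturned pot's base (value of joint wide_upturned_base above 0.0004 m and contact force between the fingers and wide_upturned above 0.3 N), for 0.4 s.
2. the fingertips rest on the middle of the narrow upturned pot's base (value of joint narrow_upturned_base above 0.0004 m and contact force between the fingers and narrow_upturned above 0.3 N), for 0.4 s.
At the end, for the whole second after the job is handed in: Both bases were pressed in 0.4 to 5 mm for 0.4 s, the wide one first, and have sprung back; the upturned pots stand within 12 mm of where they were, the others within 10 mm, all upright; the grasp point is over 70 mm from both bases and over 140 mm above the table (distance of each of wide_upturned, narrow_upturned from where it was at the start of the episode below 0.012 m and distance of each of wide_upright, narrow_upright, tumbler, slip_jar from where it was at the start of the episode below 0.01 m and angle between each of wide_upturned, narrow_upturned, wide_upright, narrow_upright, tumbler, slip_jar's own z axis and vertical below 0.1 rad and linear speed of each of wide_upturned, narrow_upturned below 0.02 m/s and distance between the grasp point and wide_upturned_middle above 0.07 m and distance between the grasp point and narrow_upturned_middle above 0.07 m and height (world z) of the grasp point above 0.14 m and value of joint each of wide_upturned_base, narrow_upturned_base below 0.0004 m); the robot touches nothing.
It fails at once if a base pressed in by more than 5 mm (value of joint any of wide_upturned_base, narrow_upturned_base above 0.005 m).
It fails at once if an upturned pot pressed harder than 40 N (contact force between any of the fingers, the arm and wide_upturned above 40 N or contact force between any of the fingers, the arm and narrow_upturned above 40 N).
It fails at once if an upturned pot shifted by more than 12 mm, lifted or tipped (distance of any of wide_upturned, narrow_upturned from where it was at the start of the episode above 0.012 m or angle between any of wide_upturned, narrow_upturned's own z axis and vertical above 0.1 rad).
It fails at once if an upright pot, the tumbler or the jar touched by the robot (contact force between any of the fingers, the arm and wide_upright above 0.5 N or contact force between any of the fingers, the arm and narrow_upright above 0.5 N or contact force between any of the fingers, the arm and tumbler above 0.5 N or contact force between any of the fingers, the arm and slip_jar above 0.5 N).
It fails at once if an upright pot, the tumbler or the jar moved by more than 10 mm (distance of any of wide_upright, narrow_upright, tumbler, slip_jar from where it was at the start of the episode above 0.01 m).
It also fails if it takes over 48 s, if anything falls off the work surface, if the arm or the gripper's body presses on something with over 40 N, if the wrist force passes 120 N, or if a joint passes its speed limit or range.

## Working session

There is one attempt and no reset: what is moved stays moved. The work goes in short steps, Python scripts to look and compute and a tool call to move; the robot and the scene stay as the last step left them, time stands still between calls to the robot, and variables do not carry over. Pictures are saved under pics/ and viewed, at most 10 in all, crops included, and the job is handed in when it is done.

Besides the shell and the picture viewer there is one more tool, called after "Request:" as name(argument=value, ...) on one line, values as JSON. servo_tool: Moves the arm, as the interface text tells. Its arguments: {"type":"object","properties":{"rows":{"type":"array"}},"required":["rows"]}

```bash
mkdir -p pics
python3 - <<'E'
from bench import arm
import cv2
for n in("top","side"):
    cv2.imwrite(f"pics/{n}0.png",arm.get_image(n)[:,:,::-1])
    p=arm.camera_params(n);print(n,p)
print(arm.read_state())
E
```

```text
top {'intrinsics': array([[421.90154366,   0.        , 280.74474678],
       [  0.        , 421.90154366, 210.97539792],
       [  0.        ,   0.        ,   1.        ]]), 'D': array([-0.06923355,  0.        ,  0.        ,  0.        ,  0.        ]), 'R': array([[ 0.01363111, -0.99957528, -0.02575762],
       [-0.99682804, -0.01156461, -0.07874085],
       [ 0.07840953,  0.02674924, -0.9965623 ]]), 't': array([ 26.96854763, 598.56478329, 828.32376771])}
side {'intrinsics': array([[480.2229378 ,   0.        , 280.19244591],
       [  0.        , 480.2229378 , 207.43092538],
       [  0.        ,   0.        ,   1.        ]]), 'D': array([0.02335221, 0.        , 0.        , 0.        , 0.        ]), 'R': array([[ 0.98726708, -0.15808934,  0.01764885],
       [-0.0865833 , -0.62713013, -0.77408729],
       [ 0.13344307,  0.7627028 , -0.63283283]]), 't': array([-564.62913261,  142.4376859 ,  811.79773874])}
{'clock': 0.1, 'joints': array([-1.00039053e+00,  3.85494025e-01,  6.75116234e-03, -4.04268346e-04,
       -1.19400987e+00, -2.58625813e-01]), 'joint_vel': array([ 6.23965222e-05, -2.37784228e-03,  5.70775777e-03, -8.19204645e-04,
        8.58715770e-04, -2.56755327e-04]), 'joint_efforts': array([-4.21737177e-04, -3.93318307e+01,  1.88928366e+01,  4.19794768e+00,
       -2.57461877e-03,  1.22116990e-05]), 'position': array([ 191.58242698, -594.36150113,  230.3224323 ]), 'ee_rot': array([-1.55185629e-01,  9.87884825e-01,  9.71029652e-04, -2.21997760e-04]), 'contact_force': array([-0.22096102, -0.72064421, -0.33784462]), 'wrist_torque': array([ 0.04132187, -0.01667924, -0.00362518]), 'grasp_force': 0.0, 'gripper_width': 85.52647611096019}
```

View pics/top0.png

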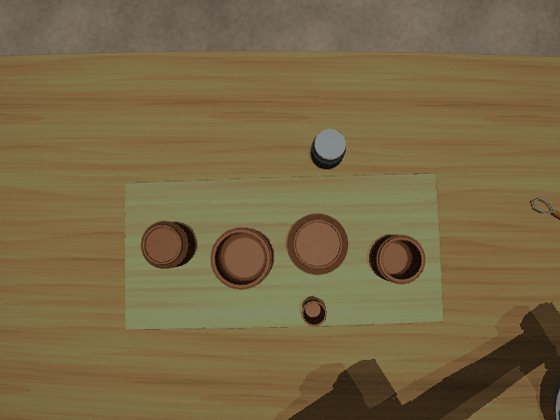

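View pics/side0.png

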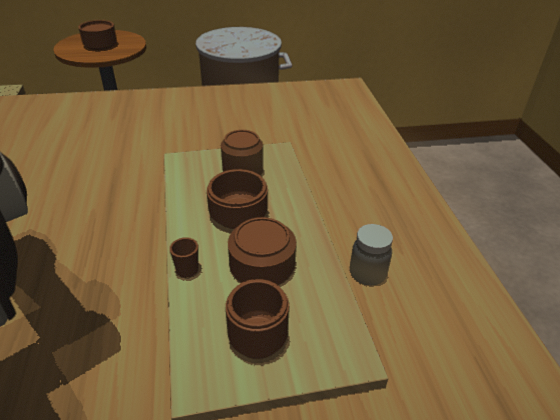

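The top view shows four pots from left to right: narrow upturned (165,244), wide upright (243,258), wide upturned (318,244) and narrow upright (398,259). The tumbler is at (314,311) and the jar at (329,146). The side view agrees: wide upturned disc at about (263,240), narrow upturned disc at about (242,140).

```bash
cat > h.py <<'E'
import numpy as np,cv2
from bench import arm
def ray(n,uv,z):
    p=arm.camera_params(n)
    q=cv2.undistortPoints(np.array([[uv]],float),p["intrinsics"],p["D"])[0,0]
    c=-p["R"].T@p["t"];d=p["R"].T@np.array([*q,1])
    return c+d*(z-c[2])/d[2]
def proj(n,X):
    p=arm.camera_params(n)
    return cv2.projectPoints(np.array(X,float).reshape(-1,1,3),cv2.Rodrigues(p["R"])[0],p["t"],p["intrinsics"],p["D"])[0][:,0]
E
python3 - <<'E'
from h import *
tiles=[]
for n,name,uv,z,r in(("top","wide",(318,244),95,46),("top","narrow",(165,244),110,37),("side","wide",(263,240),95,46),("side","narrow",(242,140),110,37)):
    im=cv2.imread(f"pics/{n}0.png")
    c=ray(n,uv,z);print(n,name,c.round(1))
    x0,y0=uv[0]-40,uv[1]-30
    t=cv2.convertScaleAbs(cv2.resize(im[y0:y0+60,x0:x0+80],None,fx=5,fy=5,interpolation=2),alpha=1.7)
    a=np.linspace(0,2*np.pi,80)
    for rr,zz in((r,z),(r-5,z)):
        P=proj(n,np.c_[c[0]+rr*np.cos(a),c[1]+rr*np.sin(a),0*a+zz])
        for p in P: cv2.circle(t,tuple(int(round(v)) for v in ((p-[x0,y0]+.5)*5)),1,(0,255,0),-1)
    tiles.append(t)
cv2.imwrite("pics/c1.png",np.vstack([np.hstack(tiles[:2]),np.hstack(tiles[2:])]))
E
```

```text
top wide [532.5 -36.7  95. ]
top narrow [528.4 243.  110. ]
side wide [533.9 -48.8  95. ]
side narrow [528.4 241.5 110. ]
```

View pics/c1.png

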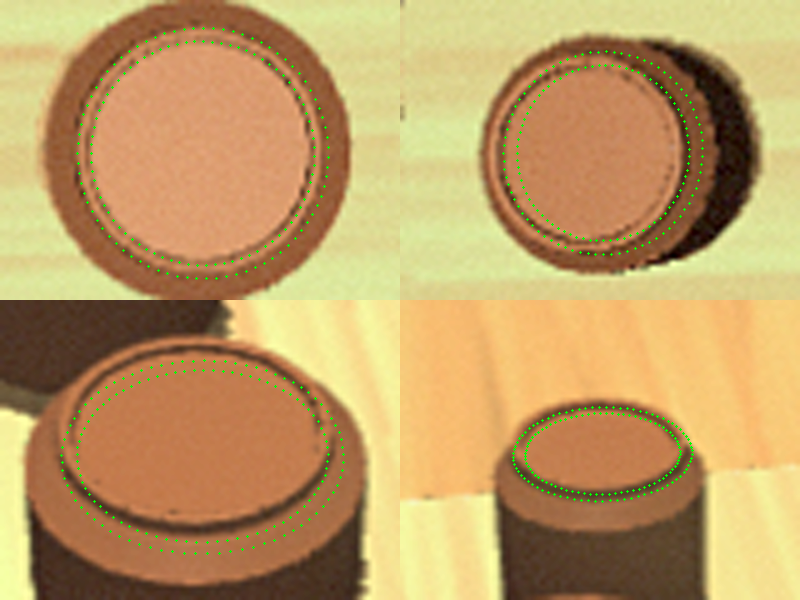

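Refining from the outlines: wide centre is about (534,-37) with its disc at z 92, narrow centre about (528,245) with its disc at z 107. I'll close the fingers and move over the wide pot at travel height.

Request:
servo_tool(rows=[[[0,-50,43,0,0,0,0],[0,-100,85,0,0,0,0],[0,-150,128,0,0,0,0],[0,-200,171,0,0,0,0],[0,-250,214,0,0,0,0],[0,-300,257,0,0,0,0],[0,-350,300,0,0,0,0],[0,-400,342,0,0,0,0],[0,-450,385,0,0,0,0],[0,-497,425,0,0,0,0]]])

```text
clock: 1.35
position: [519.7, -60.5, 231.2]
ee_rot: [-0.155, 0.988, 0.0, -0.0]
contact_force: [0.5, -1.3, 0.1]
gripper_width: -0.1
grasp_force: 0.0
```

Request:
servo_tool(rows=[[[0,0,0,30,0,0,0],[0,0,0,60,0,0,0],[0,0,0,80,0,0,0],[0,0,0,80,0,0,0],[0,0,0,80,0,0,0]]])

```text
clock: 1.98
position: [519.8, -62.5, 152.1]
ee_rot: [-0.155, 0.988, -0.0, 0.001]
contact_force: [-1.4, 0.6, -0.3]
gripper_width: -0.2
grasp_force: 0.0
```

Run:
```python
from h import *
s=arm.read_state()
for k in("clock","position","ee_rot","contact_force","gripper_width"):print(k,s[k])
a=arm.get_image("top")[:,:,::-1];b=arm.get_image("side")[:,:,::-1]
f=lambda i,x,y:cv2.resize(i[y:y+150,x:x+133],None,fx=3,fy=3,interpolation=2)
cv2.imwrite("pics/d1.png",cv2.convertScaleAbs(np.hstack([f(a,250,170),f(b,190,140)]),alpha=1.5))
```

```text
clock 1.975
position [519.76512215 -62.53067536 152.06877973]
ee_rot [-1.55355469e-01  9.87858446e-01 -1.63101232e-04  5.85276029e-04]
contact_force [-1.41074929  0.57729058 -0.31226971]
gripper_width -0.1959376228954475
```

View pics/d1.png

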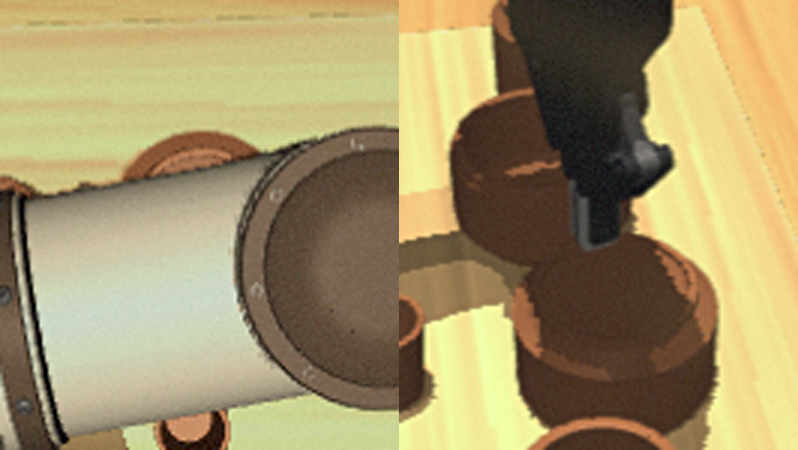

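The gripper is shut and hanging above the wide pot, with its tip at about crop px (600,245). It stopped about 29 mm short in xy, so I'll correct that and lower to about z 100.

Request:
servo_tool(rows=[[[0,-21,20,0,0,0,0],[0,-21,20,20,0,0,0],[0,-21,20,40,0,0,0],[0,-21,20,52,0,0,0],[0,-21,20,52,0,0,0],[0,-21,20,52,0,0,0]]])

```text
clock: 2.82
position: [533.7, -37.0, 100.2]
ee_rot: [-0.155, 0.988, -0.0, 0.001]
contact_force: [0.9, -0.9, 1.8]
gripper_width: 0.0
grasp_force: 0.0
```

Run:
```python
from h import *
s=arm.read_state();print(s["position"],s["contact_force"])
a=arm.get_image("side")[:,:,::-1]
i=a[190:300,190:330].copy()
i=cv2.convertScaleAbs(cv2.resize(i,None,fx=5,fy=5,interpolation=2),alpha=1.6)
p=proj("side",[s["position"],[534,-37,92],[534,-37+40,92],[534,-77,92],[574,-37,92],[494,-37,92]])
for q in p: cv2.circle(i,tuple(int(v) for v in (q-[190,190]+.5)*5),3,(0,255,0),-1)
cv2.imwrite("pics/d2.png",i)
```

```text
[533.74183114 -37.01560816 100.19204172] [ 0.93533012 -0.85125695  1.77162382]
```

View pics/d2.png

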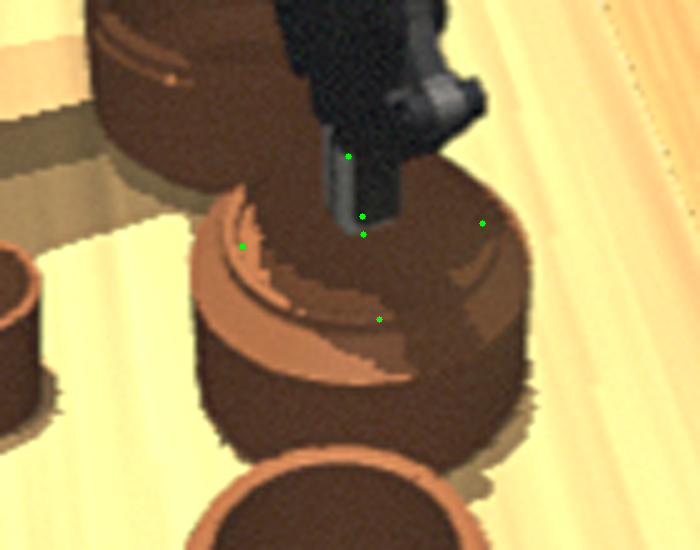

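The fingertip, at crop px (360,220), is over the middle of the wide disc and just above it. I'll descend in small steps.

Request:
servo_tool(rows=[[[0,0,0,2,0,0,0],[0,0,0,4,0,0,0],[0,0,0,6,0,0,0],[0,0,0,6,0,0,0]]])

```text
clock: 3.38
position: [532.9, -37.0, 93.1]
ee_rot: [-0.155, 0.988, -0.0, -0.0]
contact_force: [0.2, 0.2, 0.4]
gripper_width: -0.0
grasp_force: 0.0
```

Request:
servo_tool(rows=[[[0,0,0,1,0,0,0],[0,0,0,1,0,0,0]]])

```text
clock: 3.62
position: [533.0, -37.0, 92.2]
ee_rot: [-0.155, 0.988, 0.0, -0.0]
contact_force: [-0.1, -0.1, -0.9]
gripper_width: 0.3
grasp_force: 0.0
```

```bash
cat > f.py <<'E'
from h import *
F=[];Z=[]
for i in range(8):
    arm.get_image("side");s=arm.read_state();F.append(s["contact_force"][2]);Z.append(s["position"])
print(s["clock"],np.mean(Z,0).round(2),np.std(Z,0).round(2),np.mean(F).round(2),np.std(F).round(2))
E
python3 f.py
```

```text
4.025 [533.08 -37.01  92.33] [0.01 0.01 0.03] -0.45 0.37
```

Readings averaged over 8 samples are clean, and there's no contact yet. I'll lower 1 mm and read, then repeat.

Request:
servo_tool(rows=[[[0,0,0,1,0,0,0],[0,0,0,1,0,0,0]]])

```text
clock: 4.28
position: [533.2, -37.0, 91.5]
ee_rot: [-0.155, 0.988, -0.0, 0.0]
contact_force: [0.1, 0.1, 2.1]
gripper_width: 0.2
grasp_force: 0.9
```

```bash
python3 f.py
```

```text
4.675 [533.16 -37.    91.46] [0.01 0.01 0.04] 1.71 0.71
```

Request:
servo_tool(rows=[[[0,0,0,1,0,0,0],[0,0,0,1,0,0,0]]])

```text
clock: 4.92
position: [533.2, -37.0, 90.5]
ee_rot: [-0.155, 0.988, -0.0, 0.0]
contact_force: [-0.1, 0.3, 3.5]
gripper_width: 0.2
grasp_force: 1.6
```

```bash
python3 f.py
```

```text
5.325 [533.16 -37.01  90.43] [0.01 0.01 0.02] 3.48 0.38
```

The force is 3.5 N, which is about 1.6 mm of give. I'll hold here for about a second, then lift straight up.

Request:
servo_tool(rows=[[[0,0,0,0,0,0,0],[0,0,0,0,0,0,0],[0,0,0,0,0,0,0],[0,0,0,0,0,0,0],[0,0,0,0,0,0,0],[0,0,0,0,0,0,0]]])

```text
clock: 6.08
position: [533.2, -37.0, 90.3]
ee_rot: [-0.155, 0.988, -0.0, 0.0]
contact_force: [0.3, 0.3, 3.2]
gripper_width: -0.1
grasp_force: 1.7
```

```bash
python3 f.py
```

```text
6.475 [533.15 -37.    90.35] [0.02 0.01 0.01] 3.44 0.63
```

Request:
servo_tool(rows=[[[0,0,0,-5,0,0,0],[0,0,0,-20,0,0,0],[0,0,0,-50,0,0,0],[0,0,0,-80,0,0,0],[0,0,0,-90,0,0,0]]])

```text
clock: 7.1
position: [533.8, -36.9, 182.7]
ee_rot: [-0.155, 0.988, 0.0, 0.002]
contact_force: [0.3, -0.0, -0.4]
gripper_width: -0.4
grasp_force: 0.0
```

Request:
servo_tool(rows=[[[0,-14,45,0,0,0,0],[0,-27,90,0,0,0,0],[0,-41,135,0,0,0,0],[0,-54,180,0,0,0,0],[0,-68,225,0,0,0,0],[0,-81,270,0,0,0,0],[0,-81,270,0,0,0,0],[0,-81,270,30,0,0,0],[0,-81,270,60,0,0,0],[0,-81,270,60,0,0,0]]])

```text
clock: 8.35
position: [525.5, 242.7, 117.6]
ee_rot: [-0.155, 0.988, -0.002, -0.003]
contact_force: [0.4, 0.0, 0.2]
gripper_width: -0.1
grasp_force: 0.0
```

Run:
```python
from h import *
s=arm.read_state();print(s["position"],s["contact_force"])
a=arm.get_image("side")[:,:,::-1]
i=a[100:200,190:300].copy()
i=cv2.convertScaleAbs(cv2.resize(i,None,fx=5,fy=5,interpolation=2),alpha=1.6)
c=np.array([528,245,107]);t=np.linspace(0,6.28,60)
p=proj("side",np.vstack([s["position"],c,c+np.c_[31.5*np.cos(t),31.5*np.sin(t),0*t]]))
for q in p: cv2.circle(i,tuple(int(v) for v in (q-[190,100]+.5)*5),2,(0,255,0),-1)
cv2.imwrite("pics/d3.png",i)
```

```text
[525.45248987 242.68782828 117.60637554] [0.38327428 0.03788467 0.17355099]
```

View pics/d3.png

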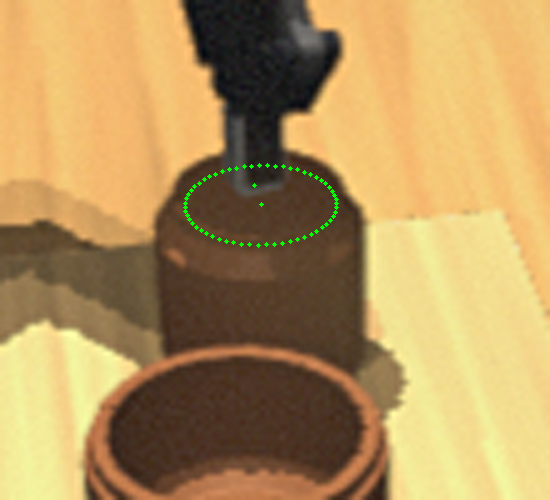

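The fingertip, at crop px (255,185), is over the narrow base. I'll nudge it 3 mm in xy and lower to about z 108.5.

Request:
servo_tool(rows=[[[0,-2,1,0,0,0,0],[0,-2,1,3,0,0,0],[0,-2,1,6,0,0,0],[0,-2,1,8,0,0,0],[0,-2,1,8,0,0,0]]])

```text
clock: 9.02
position: [528.8, 246.3, 112.1]
ee_rot: [-0.155, 0.988, -0.0, -0.0]
contact_force: [0.6, 0.3, -0.6]
gripper_width: -0.0
grasp_force: 0.0
```

```bash
python3 f.py
```

```text
9.425 [528.95 246.42 112.36] [0.02 0.03 0.04] -0.1 0.48
```

Request:
servo_tool(rows=[[[0,0,0,2,0,0,0],[0,0,0,4,0,0,0],[0,0,0,5,0,0,0],[0,0,0,5,0,0,0]]])

```text
clock: 9.93
position: [528.9, 246.4, 107.2]
ee_rot: [-0.155, 0.988, -0.0, -0.0]
contact_force: [-0.5, 0.7, -0.6]
gripper_width: 0.1
grasp_force: 0.0
```

```bash
python3 f.py
```

```text
10.325 [528.95 246.4  107.33] [0.01 0.02 0.02] 0.02 0.56
```

Request:
servo_tool(rows=[[[0,0,0,1,0,0,0],[0,0,0,1,0,0,0]]])

```text
clock: 10.58
position: [529.0, 246.4, 106.5]
ee_rot: [-0.155, 0.988, 0.0, 0.0]
contact_force: [0.1, 0.0, 2.4]
gripper_width: -0.4
grasp_force: 0.8
```

```bash
python3 f.py
```

```text
10.975 [529.   246.43 106.48] [0.01 0.01 0.04] 1.84 0.47
```

Request:
servo_tool(rows=[[[0,0,0,1,0,0,0],[0,0,0,1,0,0,0],[0,0,0,1,0,0,0],[0,0,0,1,0,0,0],[0,0,0,1,0,0,0],[0,0,0,1,0,0,0],[0,0,0,1,0,0,0]]])

```text
clock: 11.85
position: [529.0, 246.4, 105.4]
ee_rot: [-0.155, 0.988, 0.0, 0.0]
contact_force: [-0.8, -0.1, 3.1]
gripper_width: -0.2
grasp_force: 1.7
```

```bash
python3 f.py
```

```text
12.25 [529.01 246.43 105.37] [0.01 0.01 0.01] 3.42 0.38
```

Request:
servo_tool(rows=[[[0,0,0,-5,0,0,0],[0,0,0,-20,0,0,0],[0,0,0,-50,0,0,0],[0,0,0,-90,0,0,0],[0,0,0,-130,0,0,0],[0,0,0,-140,0,0,0],[0,0,0,-140,0,0,0],[0,0,0,-140,0,0,0]]])

```text
clock: 13.25
position: [528.1, 245.9, 243.7]
ee_rot: [-0.155, 0.988, -0.001, -0.002]
contact_force: [0.1, 0.6, -0.3]
gripper_width: -0.0
grasp_force: 0.0
```

```bash
python3 f.py; python3 -c "
from h import *
a=arm.get_image('side');cv2.imwrite('pics/e.png',a[:,:,::-1])"
```

```text
13.65 [528.6  246.15 244.28] [0.23 0.15 0.48] -0.27 0.4
```

View pics/e.png

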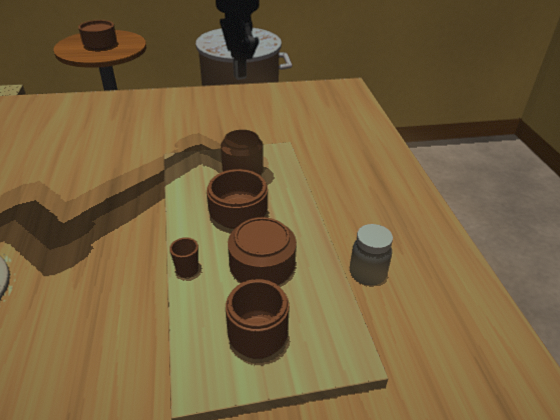

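The pots are where they started (wide disc at 262,240; narrow at 242,140), and the hand is well above them.

```bash
python3 -c "
from bench import arm
print(arm.job_done())"
```

```text
the job is handed in; nothing more can be done
None
```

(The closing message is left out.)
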